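# Stand the knocked-over table lamp up and switch it on

## Task

The cordless table lamp in front of you has been knocked over and lies on its shade. Stand it back up on its base where it lies, by pushing the raised edge of the heavy base over with your fingertips, then press the round button on the base with a fingertip to switch it on, and leave the lamp standing by itself. Do not take the lamp by its stem, lift it or drag it away, and do not disturb the glasses, the pepper mill or the water bottle beside it.

Things in the scene. Friction and masses are not known exactly. Their poses are not given: they have to be found in the camera images.
- lamp: Fallen cordless table lamp, dark brown, 378 mm long, 0.7 to 1 kg. Square base 108 x 108 x 15.5 mm; 12 mm stem with a 26 mm wide hub at its foot; shade up to 117 mm wide, 265 to 378 mm up. Origin: centre of the underside; z along the stem to the shade, x, y square to the base. At the start z is level, 0.1 to 0.65 rad left of world +x: the underside faces the robot, the lamp's -x edge is up.
- lamp_centre_of_mass (a point): Balance point of the lamp, on the stem's axis 38 mm above the underside: battery and ballast are in the base. Once tipped about 40 degrees about its pivot edge, the lamp falls onto its base by itself, towards the robot, and settles within 2 s. It slides on the cloth with a friction coefficient of 0.5 to 0.7.
- lamp_raised_edge (a point): Middle of the base's upturned edge, on the upper face (the one with the stem): x -54, y 0, z 15.5 mm in the lamp's frame. At the start it is 108 mm above the table, on the side of the base away from the robot; pushed towards the robot and down, it turns the lamp about its lower edge.
- lamp_pivot_edge (a point): Middle of the base's lower edge, on its underside: x 54, y 0, z 1 mm in the lamp's frame. At the start the lamp lies on this edge (and on its shade) and it should turn about it; the edge stays on the table.
- lamp_button_top (a point): Centre of the top of the round push button, 13.6 mm wide, 2.5 mm proud of the base: x -36, y -36, z 18 mm in the lamp's frame. When the lamp stands, it is at the corner nearest the robot, on the robot's right. The shade overhangs it, 247 mm above the button: come in slanting from the robot's side.
- lamp_button (a joint): Travel of the push button into the base, in m: 0 out, 0.0012 fully pressed. A spring pushes back with 4000 N/m (4.8 N when fully pressed); it pops out again when released.
- wine_glass: Upright tulip wine glass, 82 mm wide, 208 mm tall, to the right of the lamp. Origin: centre of its foot, z up. Leave it alone.
- tumbler: Upright stemless water glass, 73 mm wide, 88 mm tall, to the right of the lamp and nearer the robot. Origin: centre of its underside, z up. Leave it alone.
- pepper_mill: Upright turned wooden pepper mill, 57 mm wide, 191 mm tall, to the left of the lamp. Origin: centre of its underside, z up. Leave it alone.
- water_bottle: Upright clear glass swing-top water bottle, 69 mm wide, 274 mm tall, to the left of the lamp and farther back. Origin: centre of its underside, z up. Leave it alone.

How it is judged:
On the way, in this order (a step that is already met when the one before it is completed fails the run):
1. the lamp stands upright on its base (angle between lamp's own z axis and vertical below 0.06 rad and height (world z) of lamp below 0.008 m and angular speed of lamp below 0.2 rad/s), for 0.3 s.
2. the button on its base is pressed in while the lamp stands (value of joint lamp_button above 0.0008 m and contact force between the fingers and lamp above 1 N and angle between lamp's own z axis and vertical below 0.06 rad), for 0.1 s.
At the end, for the whole second after the job is handed in: The lamp stands upright (within 0.06 rad) and at rest on its base, the edge it turned about within 100 mm of where it lay, its button has been pressed in (0.8 mm or more) after it stood and is out again; the glasses, the mill and the bottle still stand upright (angle between lamp's own z axis and vertical below 0.06 rad and height (world z) of lamp below 0.008 m and linear speed of lamp below 0.02 m/s and angular speed of lamp below 0.1 rad/s and distance of lamp_pivot_edge from where it was at the start of the episode below 0.1 m and value of joint lamp_button below 0.0004 m and angle between each of wine_glass, tumbler, pepper_mill, water_bottle's own z axis and vertical below 0.1 rad); the robot touches nothing.
It fails at once if the lamp is taken by the stem: the fingers touch it with the stem between them (TCP within 15 mm of the stem's axis) (x of the grasp point in the frame of lamp between -0.015 and 0.015 m and y of the grasp point in the frame of lamp between -0.015 and 0.015 m and z of the grasp point in the frame of lamp between 0.02 and 0.28 m and contact force between the fingers and lamp above 0.5 N).
It fails at once if the lamp is lifted or carried: the edge it should turn about is more than 40 mm above the table (height (world z) of lamp_pivot_edge above 0.04 m).
It fails at once if the lamp is dragged more than 150 mm away (distance of lamp_pivot_edge from where it was at the start of the episode above 0.15 m).
It fails at once if a glass, the pepper mill or the water bottle is tipped or shifted by more than 30 mm (distance of any of wine_glass, tumbler, pepper_mill, water_bottle from where it was at the start of the episode above 0.03 m or angle between any of wine_glass, tumbler, pepper_mill, water_bottle's own z axis and vertical above 0.3 rad).
It also fails if it takes over 48 s, if anything falls off the work surface, if the arm or the gripper's body presses on something with over 40 N, if the wrist force passes 120 N, or if a joint passes its speed limit or range.

## Robot

A 6-joint arm with a two-finger parallel gripper is mounted at the origin on the work surface; the furniture and walls round the work are solid. World frame = base frame: x ahead of the robot, y to its left, z up, the work surface at z = 0. Lengths are in m, angles in rad, forces in N, time in s.
With the tool pointing down it reaches from about 0.2 to 0.875 m from the base axis. Payload 3.4 kg.
Tool frame: the origin (TCP) lies between the finger pads, 19 mm behind the fingertips; this is the grasp point; z points along the fingers, y is the line along which they close (so a half turn about z gives the same grasp; the last joint's range is limited). The gripper opens to 94 mm and grips with 3 to 60 N. Pads are 16 mm wide; open, the fingers measure 119 mm over their backs; the gripper's body (75 mm by 177 mm) begins 78 mm behind the grasp point.
Start: joints at [1.086, 0.276, 1.505, -0, 1.361, -0.121], TCP at [0.205, 0.537, 0.224] pointing down, gripper open.
Joint ranges: [-2.89, 2.89], [-0.75, 2.08], [0.22, 2.7], [-1.18, 4.32], [0.11, 2.71], [-2.7, 2.7]. Speed limits (rad/s): [2.57, 2.57, 3.14, 3.14, 3.14, 3.14].

## Interface

Orientations are given as a rotation vector (axis times angle).
In Python, from bench import read_state, camera, job_done gives the robot as it stands. The module is installed in compiled form; this text tells all that it offers.
- The arm moves only by the tool send_rows, never from a script. Its argument "commands" is a list of rows, each an object of numbers: "dx", "dy", "dz": the shift along the tool's x, y, z in cm; "spin": the turn about the tool's z in degrees. A call has 1 to 10 rows; each row is the pose to reach, as a shift and turn from the pose commanded when the call began, along the tool's axes at that moment; what a row does not reach only later rows make up. A row lasts 1/8 s, in which the tool goes at most 62.5 mm and 10.7 degrees, less where a joint would pass 70% of its speed; a pose out of reach is approached as far as the arm can. A call with a gripper value outside its range is refused whole. "hand" is the opening, from 0 (shut) to 1 (fully open), set as the call begins (left out, the last holds). The fingers move at their own pace and stop on an object; "force" is the grip in N (left out, the last holds). Time passes only in rows, so rows that repeat a pose let the fingers close. It gives the time, the measured TCP pose, the force, the opening and the grip force at its end, in the units of the state.
- read_state(): the state, without advancing time (a new reading comes with each control period).
- camera(name): name is "side" or "top"; returns a dict with "frame" (400x640x3 uint8, blue, green, red), "fx", "fy", "cx", "cy" (pixels), "R" (3x3) and "t" (3): a world point X has camera coordinates R X + t. Camera axes: x right, y down, z forward; pixel columns grow to the right and rows downward; lengths in m; the calibration is good to about 2 mm. A picture is of the moment at which its call begins. There is no depth.
- job_done(): hands the job in; it is judged then, once.
The state is a dict: "t": time; "q": joint angles; "joint_velocities": joint speeds; "joint_efforts": joint torques, N m; "tcp_pos": TCP position; "orientation": TCP orientation; "wrist_force": force on the tool from outside, world axes, zero at the start; "ft_torque": the same for the moment, N m; "finger_gap": opening from 0.0 (shut) to 1.0 (fully open); "finger_force": force on a finger pad.
Only numpy, scipy, OpenCV 4.12 (cv2) and the standard library are available. Lean on these libraries where they do the work, as an engineer would, in place of code of your own. Each camera call takes 0.05 s, during which the arm holds its last target. There are 200 camera calls.

## Working session

There is one attempt and no reset: what is moved stays moved. The work goes in short steps, Python scripts to look and compute and a tool call to move; the robot and the scene stay as the last step left them, time stands still between calls to the robot, and variables do not carry over. Pictures are saved under pics/ and viewed, at most 10 in all, crops included, and the job is handed in when it is done.

Besides the shell and the picture viewer there is one more tool, called after "Emit:" in YAML: its name, and indented under it one key for each argument. send_rows: Moves the arm, as the interface text tells. Its arguments: {"type":"object","properties":{"commands":{"type":"array"},"hand":{"type":"number"},"force":{"type":"number"}},"required":["commands"]}

```bash
mkdir -p pics
python3 - <<'E'
from bench import *
import cv2
s=read_state();print(s)
for n in("side","top"):
    c=camera(n);cv2.imwrite(f"pics/{n}0.png",c["frame"]);print(n,c["fx"],c["cx"],c["cy"],c["R"],c["t"])
E
```

```text
{'t': 0.0, 'q': array([ 1.08598014e+00,  2.76580596e-01,  1.50608267e+00,  1.31497880e-05,
        1.36068379e+00, -1.21006142e-01]), 'joint_velocities': array([-0.00066371,  0.000609  , -0.00094037,  0.00020671,  0.00121284,
        0.00057463]), 'joint_efforts': array([ 4.06283016e-04, -4.04590094e+01, -2.37234879e+01,  7.00283702e-02,
        3.46627913e-02, -1.32095383e-04]), 'tcp_pos': array([0.20437085, 0.53690882, 0.22343303]), 'orientation': array([-5.68232236e-01, -3.08923042e+00,  2.62387026e-03]), 'wrist_force': array([ 0.36959107, -0.27734909, -0.38622203]), 'ft_torque': array([-0.01155082, -0.03421854, -0.03746153]), 'finger_force': 0.0, 'finger_gap': 0.9984481928703184}
side 417.7734383448311 319.3415665660281 196.24973100021305 [[ 0.9961679  -0.08738729  0.00360229]
 [-0.05298246 -0.63571669 -0.77010203]
 [ 0.06958717  0.76696007 -0.63791056]] [-0.53853164  0.19853697  1.04608222]
top 507.3645001471597 315.37850135815097 193.95742524249803 [[-0.026422   -0.99964961  0.00159251]
 [-0.97687134  0.02548173 -0.21230416]
 [ 0.21218919 -0.00716517 -0.97720234]] [0.13669654 0.56502214 1.21393049]
```

View pics/side0.png

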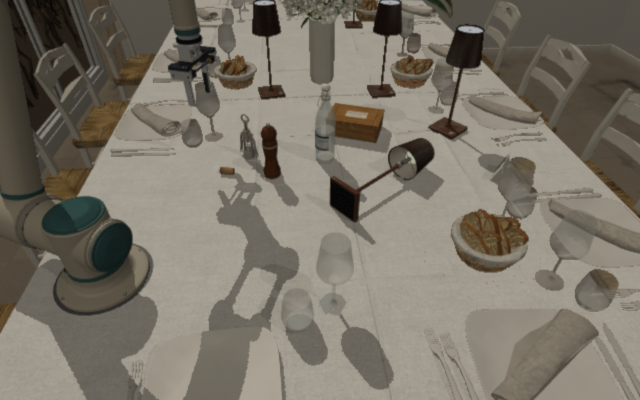

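View pics/top0.png

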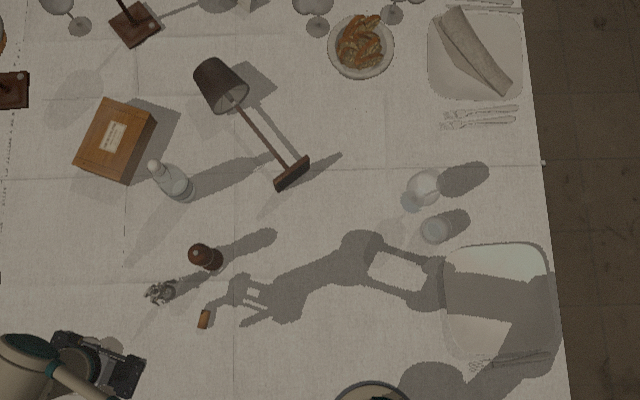

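Side: the lamp's base is at about (344,198) and its shade at (412,158). Top: base about (292,173), shade about (220,85), with the mill at (205,257), the bottle at (172,182), and the glasses at (425,190) and (436,230). Next I'll zoom in on the base.

Run:
```python
import cv2,numpy as np
a=cv2.imread("pics/top0.png")[145:200,262:322];b=cv2.imread("pics/side0.png")[168:228,320:380]
f=lambda i:cv2.resize(i,(390,390) ,interpolation=cv2.INTER_CUBIC)
a=cv2.imread("pics/top0.png")[145:205,262:322]
cv2.imwrite("pics/z0.png",cv2.convertScaleAbs(np.hstack([f(a),f(b)]),alpha=1.8))
```

```text
(no output)
```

View pics/z0.png

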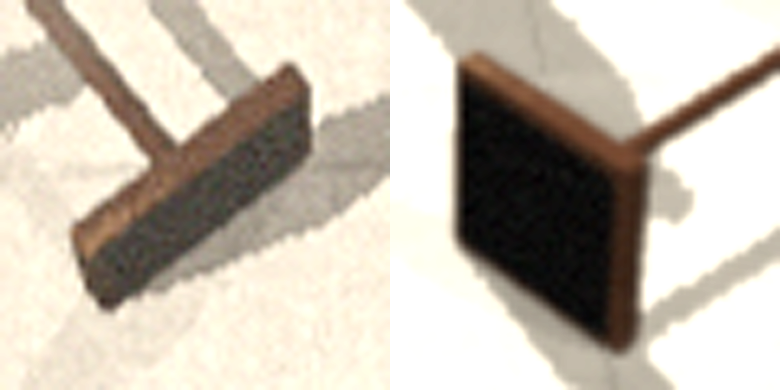

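```bash
cat > h.py <<'E'
import numpy as np
from scipy.optimize import least_squares
K={"side":(417.77344,319.34157,196.24973,np.array([[0.9961679,-0.08738729,0.00360229],[-0.05298246,-0.63571669,-0.77010203],[0.06958717,0.76696007,-0.63791056]]),np.array([-0.53853164,0.19853697,1.04608222])),
"top":(507.3645,315.3785,193.957425,np.array([[-0.026422,-0.99964961,0.00159251],[-0.97687134,0.02548173,-0.21230416],[0.21218919,-0.00716517,-0.97720234]]),np.array([0.13669654,0.56502214,1.21393049]))}
def proj(n,X):
    f,cx,cy,R,t=K[n];p=R@X+t;return np.array([cx+f*p[0]/p[2],cy+f*p[1]/p[2]])
def ray(n,u,v,z):
    f,cx,cy,R,t=K[n];d=R.T@np.array([(u-cx)/f,(v-cy)/f,1]);o=-R.T@t;return o+d*(z-o[2])/d[2]
E
python3 - <<'E'
from h import *
T=lambda a,b:(262+a/6.5,145+b/6.5)
S=lambda a,b:(320+(a-390)/6.5,168+b/6.5)
h=.054;u=0.;w=.0155
obs=[("top",T(76,228),(-h,h,w)),("top",T(290,64),(-h,-h,w)),("top",T(95,252),(-h,h,u)),("top",T(310,88),(-h,-h,u)),("top",T(108,308),(h,h,u)),("top",T(310,150),(h,-h,u)),
("side",S(460,70),(-h,h,u)),("side",S(612,175),(-h,-h,u)),("side",S(478,54),(-h,h,w)),("side",S(642,158),(-h,-h,w)),("side",S(460,243),(h,h,u)),("side",S(612,348),(h,-h,u))]
def P(p,l):
    c,s=np.cos(p[2]),np.sin(p[2]);R=np.array([[0,-s,c],[0,c,s],[-1,0,0]]);return np.array([p[0],p[1],p[3]])+R@np.array(l)
r=least_squares(lambda p:np.concatenate([proj(n,P(p,l))-o for n,o,l in obs]),[.5,0,.4,.054])
print(r.x,r.fun.reshape(-1,2).round(1).tolist())
for k,l in dict(raised=(-h,0,w),pivot=(h,0,.001),shade=(0,0,.37)).items():print(k,P(r.x,l))
for k,a in dict(mill=(272,174),bottle=(325,157),wine=(334,303),tumbler=(298,324)).items():print(k,ray("side",*a,0))
print(ray("top",205,252,.19),ray("top",155,165,.27), ray("top",425,183,.2),ray("top",438,228,.088))
E
```

```text
[0.61816896 0.17496067 0.63289171 0.05342233] [[-2.1, -1.3], [0.2, -2.1], [-1.2, -0.1], [0.9, -1.0], [-0.1, 0.8], [1.2, 0.9], [-2.0, -1.6], [1.6, 0.5], [-0.8, -1.3], [1.1, 0.7], [-2.7, 0.5], [-0.6, 3.1]]
raised [0.63066693 0.18412859 0.10742233]
pivot [ 6.18975284e-01  1.75552147e-01 -5.77674193e-04]
shade [0.91650755 0.39380785 0.05342233]
mill [0.41848168 0.3927376  0.        ]
bottle [0.60221073 0.47696518 0.        ]
wine [ 0.56384011 -0.13064848  0.        ]
tumbler [ 0.47654338 -0.18010073  0.        ]
[0.41626539 0.36847221 0.19      ] [0.59442426 0.46073175 0.27      ] [ 0.55686034 -0.1235181   0.2       ] [ 0.47035741 -0.17267517  0.088     ]
```

Run:
```python
import cv2
from h import *
from scipy.spatial.transform import Rotation as Ro
R=Ro.from_rotvec([-.56823,-3.08923,.0026]).as_matrix();p=np.array([.20437,.53691,.22343]);print(R.round(3))
o=[]
for n,(x0,y0,w) in dict(side=(140,0,120),top=(20,300,100)).items():
    a=cv2.imread(f"pics/{n}0.png");a=a[y0:y0+w,x0:x0+w];s=390/w
    a=cv2.convertScaleAbs(cv2.resize(a,(390,390),interpolation=cv2.INTER_CUBIC),alpha=1.8)
    for k,h in enumerate([.019,0,-.078,-.15,-.2,-.25,-.3]):
        for y in((0,) if k<2 else (-.0885,0,.0885)):
            q=(proj(n,p+R@np.array([0,y,h]))-[x0,y0])*s
            cv2.circle(a,tuple(int(v) for v in q),2,[(0,0,255),(0,255,0),(255,0,0),(0,255,255),(255,0,255),(255,255,0),(0,128,255)][k],-1)
    o.append(a)
cv2.imwrite("pics/g.png",np.hstack(o))
```

```text
[[-0.935  0.356 -0.001]
 [ 0.356  0.935 -0.002]
 [ 0.    -0.002 -1.   ]]
```

View pics/g.png

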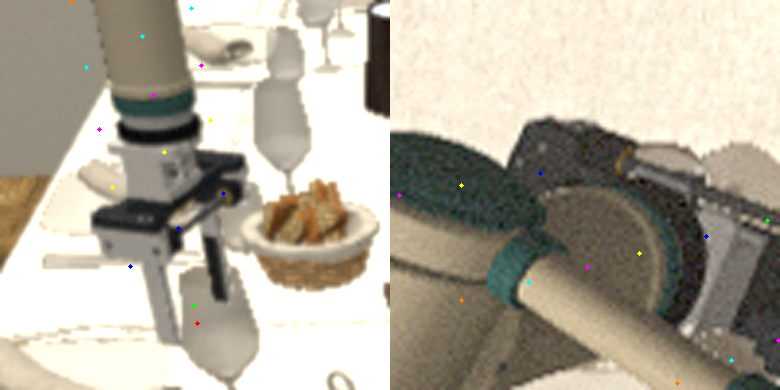

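The image shows the wide gripper body sitting about 78–115 mm behind the TCP. Above it is a wrist cylinder about 90 mm across. I'll raise the arm first, then go over behind the base.

Emit:
send_rows:
  commands:
    - {"dz":-6}
    - {"dz":-12}
    - {"dx":-4,"dy":-1,"dz":-14,"spin":-8}
    - {"dx":-10,"dy":-3,"dz":-14,"spin":-16}
    - {"dx":-16,"dy":-4.5,"dz":-14,"spin":-24}
    - {"dx":-22,"dy":-6,"dz":-14,"spin":-32}
    - {"dx":-28,"dy":-8,"dz":-14,"spin":-40}
    - {"dx":-34,"dy":-9.7,"dz":-14,"spin":-48}
    - {"dx":-40,"dy":-11.4,"dz":-14,"spin":-57.2}
    - {"dx":-46,"dy":-13,"dz":-14,"spin":-57.2}
  hand: 0.62
  force: 20

```text
validation failed for argument at $.co...
```

Emit:
send_rows:
  commands:
    - {"dx":0,"dy":0,"dz":-6,"spin":0}
    - {"dx":0,"dy":0,"dz":-12,"spin":0}
    - {"dx":-4,"dy":-1,"dz":-14,"spin":-8}
    - {"dx":-10,"dy":-3,"dz":-14,"spin":-16}
    - {"dx":-16,"dy":-4.5,"dz":-14,"spin":-24}
    - {"dx":-22,"dy":-6,"dz":-14,"spin":-32}
    - {"dx":-28,"dy":-8,"dz":-14,"spin":-40}
    - {"dx":-34,"dy":-9.7,"dz":-14,"spin":-48}
    - {"dx":-40,"dy":-11.4,"dz":-14,"spin":-57.2}
    - {"dx":-46,"dy":-13,"dz":-14,"spin":-57.2}
  hand: 0.62
  force: 20

```text
t: 1.35
tcp_pos: [0.5895, 0.2508, 0.3638]
orientation: [0.981, -2.984, -0.001]
wrist_force: [0.8, 1.0, -0.2]
finger_gap: 0.623
finger_force: 0.0
```

Emit:
send_rows:
  commands:
    - {"dx":-1.5,"dy":-5,"dz":0,"spin":0}
    - {"dx":-2.2,"dy":-8,"dz":0,"spin":0}
    - {"dx":-2.2,"dy":-8,"dz":0,"spin":0}
    - {"dx":-2.2,"dy":-8,"dz":6,"spin":0}
    - {"dx":-2.2,"dy":-8,"dz":12,"spin":0}
    - {"dx":-2.2,"dy":-8,"dz":18,"spin":0}
    - {"dx":-2.2,"dy":-8,"dz":21.5,"spin":0}
    - {"dx":-2.2,"dy":-8,"dz":21.5,"spin":0}

```text
t: 2.35
tcp_pos: [0.65, 0.2016, 0.1462]
orientation: [0.979, -2.977, -0.002]
wrist_force: [0.5, -0.2, 0.2]
finger_gap: 0.618
finger_force: 0.0
```

Run:
```python
from bench import *
import cv2,numpy as np
print(read_state()["tcp_pos"],read_state()["q"])
a=camera("side")["frame"][100:240,260:460];b=camera("top")["frame"][80:220,190:390]
cv2.imwrite("pics/a.png",cv2.convertScaleAbs(np.hstack([cv2.resize(i,(400,280),interpolation=cv2.INTER_CUBIC) for i in(a,b)]),alpha=1.5))
```

```text
[0.65002807 0.20155061 0.14619723] [ 1.98172242e-01  4.83562331e-01  1.37280451e+00  6.43369901e-04
  1.29280143e+00 -2.00847579e+00]
```

View pics/a.png

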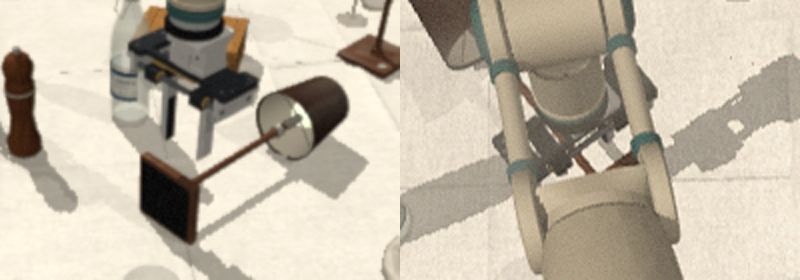

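Emit:
send_rows:
  commands:
    - {"dx":0,"dy":0,"dz":3,"spin":0}
    - {"dx":0,"dy":0,"dz":4.2,"spin":0}
    - {"dx":0,"dy":0,"dz":4.2,"spin":0}
    - {"dx":1,"dy":0,"dz":4.2,"spin":0}
    - {"dx":2,"dy":0,"dz":4.2,"spin":0}
    - {"dx":3,"dy":0,"dz":4.2,"spin":0}
    - {"dx":4,"dy":0,"dz":4.2,"spin":0}
    - {"dx":4,"dy":0,"dz":4.2,"spin":0}

```text
t: 3.45
tcp_pos: [0.6193, 0.1762, 0.1071]
orientation: [0.978, -2.982, -0.0]
wrist_force: [-0.3, -0.4, 0.4]
finger_gap: 0.623
finger_force: 0.0
```

Run:
```python
from bench import *
import cv2,numpy as np
a=camera("side")["frame"][80:240,260:460]
cv2.imwrite("pics/b.png",cv2.convertScaleAbs(cv2.resize(a,(500,400),interpolation=cv2.INTER_CUBIC),alpha=1.5))
```

```text
(no output)
```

View pics/b.png

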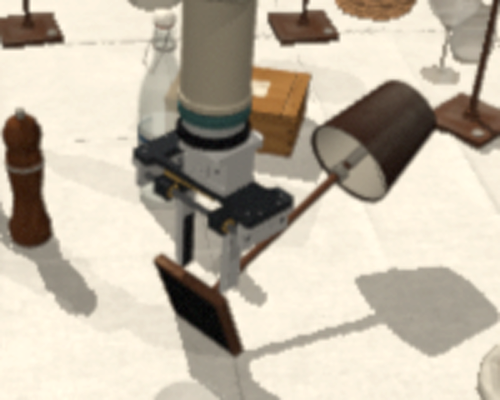

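The lamp is tipping cleanly with the fingers straddling the stem. I'll continue the sweep and then outrun the lamp as it falls.

Emit:
send_rows:
  commands:
    - {"dx":1.2,"dy":0,"dz":0,"spin":0}
    - {"dx":2.4,"dy":0,"dz":0,"spin":0}
    - {"dx":3.6,"dy":0,"dz":0,"spin":0}
    - {"dx":4.8,"dy":0,"dz":0,"spin":0}
    - {"dx":6.2,"dy":0,"dz":-0.2,"spin":0}
    - {"dx":9,"dy":0,"dz":-0.8,"spin":0}
    - {"dx":13.5,"dy":0,"dz":-1,"spin":0}
    - {"dx":19,"dy":0,"dz":-1,"spin":0}
    - {"dx":25,"dy":0,"dz":-1,"spin":0}
    - {"dx":27,"dy":0,"dz":-1,"spin":0}

```text
t: 4.75
tcp_pos: [0.3999, 0.0161, 0.1172]
orientation: [0.977, -2.984, -0.001]
wrist_force: [0.7, -0.8, 0.6]
finger_gap: 0.617
finger_force: 0.0
```

Emit:
send_rows:
  commands:
    - {"dx":0,"dy":0,"dz":0,"spin":0}
    - {"dx":0,"dy":0,"dz":0,"spin":0}
    - {"dx":0,"dy":0,"dz":0,"spin":0}
    - {"dx":0,"dy":0,"dz":0,"spin":0}
    - {"dx":0,"dy":0,"dz":0,"spin":0}
    - {"dx":0,"dy":0,"dz":0,"spin":0}
    - {"dx":0,"dy":0,"dz":0,"spin":0}
    - {"dx":0,"dy":0,"dz":0,"spin":0}
    - {"dx":0,"dy":0,"dz":0,"spin":0}
    - {"dx":0,"dy":0,"dz":0,"spin":0}
  hand: 1.0

```text
t: 6.0
tcp_pos: [0.4037, 0.0171, 0.1173]
orientation: [-0.98, 2.985, 0.0]
wrist_force: [0.6, -0.0, 0.1]
finger_gap: 1.001
finger_force: 0.0
```

Run:
```python
from bench import *
import cv2,numpy as np
a=camera("side")["frame"];b=camera("top")["frame"]
cv2.imwrite("pics/s2.png",a);cv2.imwrite("pics/t2.png",b)
cv2.imwrite("pics/c.png",cv2.convertScaleAbs(np.hstack([cv2.resize(i,(400,400),interpolation=cv2.INTER_CUBIC) for i in(a[80:280,240:440],b[40:240,200:400])]),alpha=1.5))
```

```text
(no output)
```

View pics/c.png

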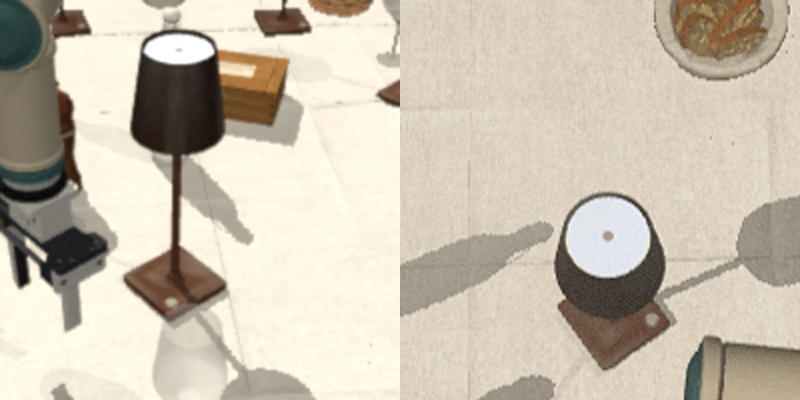

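Lamp upright. Button is at side (325.5,230.5) and top (326.5,200); next its position from both views.

Run:
```python
from h import *
print("btn",ray("side",325.5,230.5,.018),ray("top",326.5,200,.018))
print("top corners",[ray("top",*a,.0155).round(4).tolist() for a in((279,194),(304.5,224.5),(337,201))])
print("side corners",[ray("side",240+x/2,80+y/2,.0155).round(4).tolist() for x,y in((125,281),(171,322),(226,288))])
print("shade top centre",ray("top",303.5,158,.378),ray("side",329.5,104.5,.378))
```

```text
btn [0.56588217 0.09539943 0.018     ] [0.56088853 0.09311989 0.018     ]
top corners [[0.5806, 0.2161, 0.0155], [0.4987, 0.1515, 0.0155], [0.558, 0.0659, 0.0155]]
side corners [[0.5053, 0.1435, 0.0155], [0.5622, 0.058, 0.0155], [0.6456, 0.1174, 0.0155]]
shade top centre [0.56999801 0.14486881 0.378     ] [0.574114   0.13391251 0.378     ]
```

Emit:
send_rows:
  commands:
    - {"dx":-1,"dy":-0.3,"dz":1,"spin":9}
    - {"dx":-2,"dy":-0.6,"dz":2,"spin":19}
    - {"dx":-3,"dy":-0.9,"dz":3.5,"spin":29}
    - {"dx":-3.7,"dy":-1.1,"dz":5,"spin":39}
    - {"dx":-3.7,"dy":-1.1,"dz":5,"spin":47.4}
    - {"dx":-3.7,"dy":-1.1,"dz":5,"spin":47.4}
    - {"dx":-3.7,"dy":-1.1,"dz":5,"spin":47.4}
  hand: 1.0

```text
t: 6.98
tcp_pos: [0.4401, 0.0301, 0.0674]
orientation: [0.299, 3.127, 0.0]
wrist_force: [-0.6, 0.6, 0.6]
finger_gap: 1.0
finger_force: 0.0
```

Run:
```python
from bench import *
import numpy as np
from scipy.spatial.transform import Rotation as Ro
s=read_state();R=Ro.from_rotvec(s["orientation"]).as_matrix();print(s["tcp_pos"],R.round(3),s["q"].round(3))
for g in([.552,.0357,.05],[.535,.0357,.055]):print((R.T@(np.array(g)-s["tcp_pos"])*100).round(2))
```

```text
[0.44012389 0.03014376 0.06741216] [[-0.982  0.19   0.   ]
 [ 0.19   0.982  0.   ]
 [-0.     0.    -1.   ]] [-0.09   0.232  2.015  0.     0.894 -1.47 ]
[-10.88   2.67   1.75]
[-9.21  2.34  1.25]
```

Emit:
send_rows:
  commands:
    - {"dx":-2.5,"dy":0.7,"dz":0.5,"spin":0}
    - {"dx":-5,"dy":1.4,"dz":1,"spin":0}
    - {"dx":-7,"dy":2,"dz":1.3,"spin":0}
    - {"dx":-8.5,"dy":2.4,"dz":1.7,"spin":0}
    - {"dx":-10,"dy":2.6,"dz":1.7,"spin":0}
    - {"dx":-10.9,"dy":2.7,"dz":1.7,"spin":0}
    - {"dx":-10.9,"dy":2.7,"dz":1.7,"spin":0}
    - {"dx":-10.9,"dy":2.7,"dz":1.7,"spin":0}

```text
t: 7.98
tcp_pos: [0.5514, 0.0358, 0.0502]
orientation: [-0.302, -3.126, -0.0]
wrist_force: [-1.3, -0.7, -0.9]
finger_gap: 1.0
finger_force: 0.0
```

Run:
```python
from bench import *
import cv2,numpy as np
a=camera("side")["frame"];b=camera("top")["frame"]
s=read_state();print(s["tcp_pos"],s["wrist_force"])
cv2.imwrite("pics/d.png",cv2.convertScaleAbs(np.hstack([cv2.resize(a[140:260,260:380],(500,500),interpolation=cv2.INTER_CUBIC),cv2.resize(b[100:300,240:360],(300,500),interpolation=cv2.INTER_CUBIC)]),alpha=1.5))
```

```text
[0.55145204 0.03585483 0.05030668] [-0.3188779   0.2591335  -0.27122053]
```

View pics/d.png

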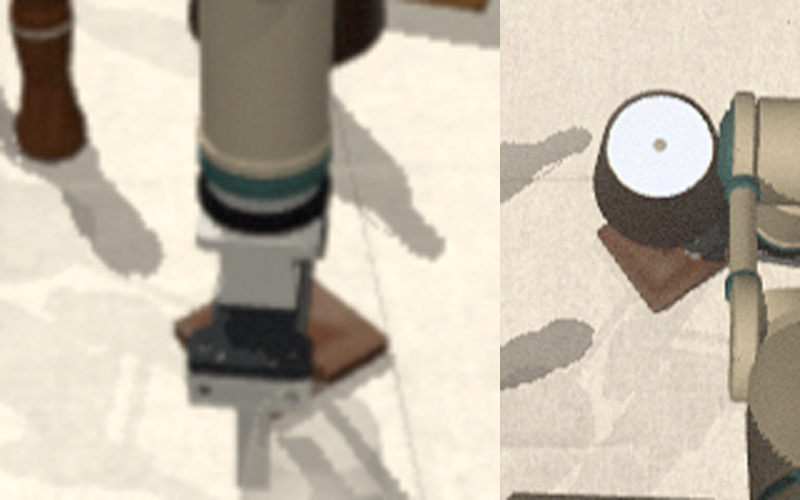

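No contact, and the lamp hasn't moved. The body and barrel are clear of the stem and shade. I'll press in small steps.

Emit:
send_rows:
  commands:
    - {"dx":0,"dy":0,"dz":0.6,"spin":0}
    - {"dx":0,"dy":0,"dz":1.0,"spin":0}
    - {"dx":0,"dy":0,"dz":1.2,"spin":0}
    - {"dx":0,"dy":0,"dz":1.2,"spin":0}
    - {"dx":0,"dy":0,"dz":1.2,"spin":0}

```text
t: 8.7
tcp_pos: [0.5523, 0.0358, 0.0383]
orientation: [0.302, 3.127, 0.0]
wrist_force: [0.0, 0.9, -0.7]
finger_gap: 0.997
finger_force: 0.0
```

Emit:
send_rows:
  commands:
    - {"dx":0,"dy":0,"dz":0.1,"spin":0}
    - {"dx":0,"dy":0,"dz":0.1,"spin":0}
    - {"dx":0,"dy":0,"dz":0.1,"spin":0}

```text
t: 9.07
tcp_pos: [0.5522, 0.0358, 0.0373]
orientation: [0.302, 3.127, 0.0]
wrist_force: [0.2, 0.2, 0.7]
finger_gap: 0.999
finger_force: 0.0
```

Emit:
send_rows:
  commands:
    - {"dx":0,"dy":0,"dz":0.1,"spin":0}
    - {"dx":0,"dy":0,"dz":0.1,"spin":0}
    - {"dx":0,"dy":0,"dz":0.1,"spin":0}

```text
t: 9.45
tcp_pos: [0.5522, 0.0358, 0.0363]
orientation: [0.302, 3.127, 0.0]
wrist_force: [0.1, 0.1, -0.6]
finger_gap: 1.0
finger_force: 0.0
```

Emit:
send_rows:
  commands:
    - {"dx":0,"dy":0,"dz":0.1,"spin":0}
    - {"dx":0,"dy":0,"dz":0.1,"spin":0}
    - {"dx":0,"dy":0,"dz":0.1,"spin":0}

```text
t: 9.82
tcp_pos: [0.5522, 0.0358, 0.0352]
orientation: [-0.302, -3.127, -0.0]
wrist_force: [-0.8, 0.6, -0.1]
finger_gap: 1.0
finger_force: 0.0
```

```bash
python3 -c "
from bench import *
s=read_state();print(s['tcp_pos'],s['wrist_force'],s['ft_torque'])"
```

```text
[0.55216406 0.03582302 0.03524648] [-0.78147019  0.62044208 -0.08113746] [ 0.02678068  0.02649825 -0.02845239]
```

Emit:
send_rows:
  commands:
    - {"dx":0,"dy":0,"dz":0.1,"spin":0}
    - {"dx":0,"dy":0,"dz":0.1,"spin":0}
    - {"dx":0,"dy":0,"dz":0.1,"spin":0}

```text
t: 10.2
tcp_pos: [0.5522, 0.0358, 0.0342]
orientation: [0.302, 3.127, 0.0]
wrist_force: [0.2, 0.1, -0.6]
finger_gap: 1.0
finger_force: 0.0
```

Emit:
send_rows:
  commands:
    - {"dx":0,"dy":0,"dz":0.1,"spin":0}
    - {"dx":0,"dy":0,"dz":0.1,"spin":0}
    - {"dx":0,"dy":0,"dz":0.1,"spin":0}

```text
t: 10.58
tcp_pos: [0.5523, 0.0358, 0.0334]
orientation: [0.302, 3.127, 0.0]
wrist_force: [0.9, -0.9, 2.5]
finger_gap: 0.997
finger_force: 0.7
```

Emit:
send_rows:
  commands:
    - {"dx":0,"dy":0,"dz":0.1,"spin":0}
    - {"dx":0,"dy":0,"dz":0.1,"spin":0}
    - {"dx":0,"dy":0,"dz":0.1,"spin":0}

```text
t: 10.95
tcp_pos: [0.5523, 0.0358, 0.0333]
orientation: [0.302, 3.126, 0.0]
wrist_force: [-2.3, -0.2, 7.7]
finger_gap: 0.999
finger_force: 3.9
```

Emit:
send_rows:
  commands:
    - {"dx":0,"dy":0,"dz":0.1,"spin":0}
    - {"dx":0,"dy":0,"dz":0.1,"spin":0}
    - {"dx":0,"dy":0,"dz":0.1,"spin":0}

```text
t: 11.32
tcp_pos: [0.5523, 0.0358, 0.0332]
orientation: [0.302, 3.126, 0.0]
wrist_force: [-3.2, -1.3, 14.0]
finger_gap: 1.002
finger_force: 6.8
```

Stiff contact at base height, so the fingertip is on the base beside the button. I'll lift off and refine the button position with subpixel centroids from the saved images.

Emit:
send_rows:
  commands:
    - {"dx":0,"dy":0,"dz":-0.5,"spin":0}
    - {"dx":0,"dy":0,"dz":-1.0,"spin":0}
    - {"dx":0,"dy":0,"dz":-1.0,"spin":0}

```text
t: 11.7
tcp_pos: [0.5524, 0.0358, 0.0415]
orientation: [0.302, 3.126, 0.0]
wrist_force: [-0.2, -0.5, -0.5]
finger_gap: 1.004
finger_force: 0.0
```

Run:
```python
import cv2
from h import *
from bench import *
cams={"side":cv2.imread("pics/s2.png"),"top":cv2.imread("pics/t2.png")}
for n,(u,v) in dict(side=(325,230),top=(326,200)).items():
    a=cams[n][v-6:v+7,u-6:u+7].astype(float).min(2)
    print(a.astype(int))
# lamp-lit disc
g=(cams["top"].min(2)>200).astype(np.uint8);k,l,s,c=cv2.connectedComponentsWithStats(g[:,:])
i=l[158,300];print("disc",s[i],c[i],ray("top",*c[i],.376))
now=camera("top")["frame"];g=(now.min(2)>200).astype(np.uint8);k,l,s,c=cv2.connectedComponentsWithStats(g);i=l[158,300];print("disc now",s[i],c[i])
print(read_state()["tcp_pos"])
```

```text
[[ 34  33  35  36  36  35  33  32  31  27  22  22  19]
 [ 32  33  32  32  34  34  33  32  31  32  30  23  22]
 [ 34  33  34  32  32  32  34  32  34  32  34  32  25]
 [ 36  32  32  33  32  35  34  33  34  36  38  38  32]
 [ 38  34  32  33  39  49  52  54  46  41  42  44  42]
 [ 37  36  33  41  65  83  86  87  73  54  45  45  46]
 [ 39  38  39  57  92 107 108 106  99  76  52  45  44]
 [ 37  37  41  62  92 105 109 105  98  81  57  44  47]
 [ 35  37  39  53  76  91  99  94  81  72  51  50  56]
 [ 29  35  36  43  58  72  75  75  74  65  57  59  60]
 [ 21  28  33  34  37  42  50  61  69  62  60  58  56]
 [ 28  19  25  33  40  46  53  57  60  57  56  54  53]
 [ 58  30  21  29  50  59  56  55  54  53  52  53  56]]
[[ 39  52  47  50  46  38  47  39  44  45  78  90  85]
 [ 50  45  45  55  47  46  45  36  38  44  54  76  86]
 [ 44  42  45  47  51  58  66  56  39  38  36  52  82]
 [ 40  46  44  65  88  81  87  82  63  34  32  43  56]
 [ 42  43  51  85  93  91  91  92  84  56  42  38  41]
 [ 42  41  58  85  93  92  92  89  81  63  38  35  37]
 [ 35  37  50  77  97  91  93  87  68  56  41  42  41]
 [ 40  39  47  69  81  92  95  77  62  48  39  36  36]
 [ 34  37  37  51  70  79  85  60  56  39  45  43  35]
 [ 43  33  42  40  55  55  60  56  39  39  40  37  39]
 [ 37  38  36  44  44  39  40  39  42  39  36  35  48]
 [ 44  32  42  36  45  42  41  42  41  38  47  65  78]
 [ 50  37  40  41  40  38  41  43  27  53  65  86 115]]
disc [     0      0    640    400 256000] [319.5 199.5] [0.48910992 0.11670023 0.376     ]
disc now [     0      0    640    400 256000] [319.5 199.5]
[0.55223973 0.0358096  0.04120444]
```

The button centre is 61 mm along tool y from the TCP, further out than the slim fingertip reaches. I'll shift 6 mm inward, where the clearances still hold, and press again.

Emit:
send_rows:
  commands:
    - {"dx":0,"dy":0.3,"dz":0,"spin":0}
    - {"dx":0,"dy":0.6,"dz":0,"spin":0}
    - {"dx":0,"dy":0.6,"dz":0.3,"spin":0}
    - {"dx":0,"dy":0.6,"dz":0.3,"spin":0}

```text
t: 12.25
tcp_pos: [0.553, 0.0418, 0.0379]
orientation: [-0.302, -3.126, -0.0]
wrist_force: [-0.3, 0.3, 1.3]
finger_gap: 0.997
finger_force: 0.0
```

Emit:
send_rows:
  commands:
    - {"dx":0,"dy":0,"dz":0.1,"spin":0}
    - {"dx":0,"dy":0,"dz":0.1,"spin":0}
    - {"dx":0,"dy":0,"dz":0.1,"spin":0}

```text
t: 12.62
tcp_pos: [0.5533, 0.0417, 0.0373]
orientation: [0.302, 3.127, 0.0]
wrist_force: [0.6, 0.7, 0.0]
finger_gap: 0.999
finger_force: 0.0
```

Emit:
send_rows:
  commands:
    - {"dx":0,"dy":0,"dz":0.1,"spin":0}
    - {"dx":0,"dy":0,"dz":0.1,"spin":0}
    - {"dx":0,"dy":0,"dz":0.1,"spin":0}

```text
t: 13.0
tcp_pos: [0.5533, 0.0417, 0.0363]
orientation: [0.302, 3.127, 0.0]
wrist_force: [0.1, -0.3, 0.6]
finger_gap: 0.999
finger_force: 0.0
```

Emit:
send_rows:
  commands:
    - {"dx":0,"dy":0,"dz":0.1,"spin":0}
    - {"dx":0,"dy":0,"dz":0.1,"spin":0}
    - {"dx":0,"dy":0,"dz":0.1,"spin":0}

```text
t: 13.38
tcp_pos: [0.5535, 0.0417, 0.0354]
orientation: [0.302, 3.127, 0.0]
wrist_force: [-0.3, 0.5, 2.3]
finger_gap: 0.995
finger_force: 0.8
```

Emit:
send_rows:
  commands:
    - {"dx":0,"dy":0,"dz":0.1,"spin":0}
    - {"dx":0,"dy":0,"dz":0.1,"spin":0}
    - {"dx":0,"dy":0,"dz":0.1,"spin":0}

```text
t: 13.75
tcp_pos: [0.5535, 0.0417, 0.0345]
orientation: [0.302, 3.127, 0.0]
wrist_force: [-1.6, -0.2, 5.5]
finger_gap: 1.0
finger_force: 2.3
```

The contact now feels soft, like the spring (about 3.5 N/mm), so this is the button. I'll push a little further to bottom it out, then release.

Emit:
send_rows:
  commands:
    - {"dx":0,"dy":0,"dz":0.1,"spin":0}
    - {"dx":0,"dy":0,"dz":0.1,"spin":0}
    - {"dx":0,"dy":0,"dz":0.1,"spin":0}

```text
t: 14.12
tcp_pos: [0.5535, 0.0417, 0.0342]
orientation: [0.302, 3.126, 0.0]
wrist_force: [-1.9, -0.7, 11.0]
finger_gap: 1.003
finger_force: 4.9
```

Emit:
send_rows:
  commands:
    - {"dx":0,"dy":0,"dz":0.1,"spin":0}
    - {"dx":0,"dy":0,"dz":0.1,"spin":0}
    - {"dx":0,"dy":0,"dz":0.1,"spin":0}

```text
t: 14.5
tcp_pos: [0.5536, 0.0417, 0.034]
orientation: [0.302, 3.126, 0.001]
wrist_force: [-3.0, -0.8, 14.8]
finger_gap: 1.0
finger_force: 7.5
```

The button bottomed out about 1.1 mm above the base contact level, as it should (2.5 − 1.2 mm). Now I'll withdraw.

Emit:
send_rows:
  commands:
    - {"dx":0,"dy":0,"dz":-0.6,"spin":0}
    - {"dx":0,"dy":-0.4,"dz":-1.5,"spin":0}
    - {"dx":0,"dy":-0.8,"dz":-1.8,"spin":0}
    - {"dx":2,"dy":-1,"dz":-1.8,"spin":0}
    - {"dx":5,"dy":-1.5,"dz":-1.8,"spin":0}
    - {"dx":9,"dy":-2,"dz":-1.8,"spin":0}
    - {"dx":13,"dy":-2.5,"dz":-1.8,"spin":0}
    - {"dx":17,"dy":-2.5,"dz":-2,"spin":0}
    - {"dx":17,"dy":-2.5,"dz":-2,"spin":0}
    - {"dx":17,"dy":-2.5,"dz":-2,"spin":0}

```text
t: 15.75
tcp_pos: [0.383, 0.0495, 0.0526]
orientation: [0.302, 3.125, 0.0]
wrist_force: [0.1, -0.2, 0.3]
finger_gap: 1.002
finger_force: 0.0
```

Run:
```python
from bench import *
import cv2,numpy as np
a=camera("side")["frame"];b=camera("top")["frame"]
cv2.imwrite("pics/e.png",np.hstack([cv2.resize(a[60:360,140:440],(400,400)),cv2.resize(b[20:320,140:440],(400,400))]))
```

```text
(no output)
```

View pics/e.png

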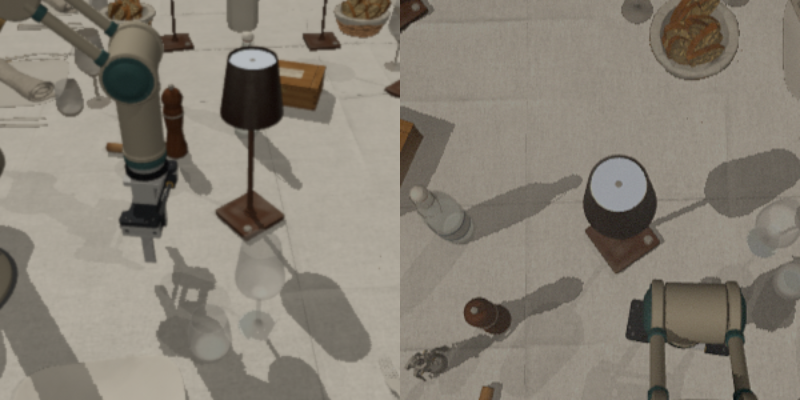

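The lamp stands by itself, with its button visible at about crop (248,230). The glasses, mill and bottle are where they were, and the arm is clear, so I'll hand in.

```bash
python3 -c "
from bench import *
print(job_done())"
```

```text
the job is handed in; nothing more can be done
None
```

I tipped the lamp back onto its base and pressed its button fully on the second try (the first press landed on the base beside it). I then backed the arm clear with the glasses, mill and bottle undisturbed, and handed the job in at about 16 s; no verdict was returned.

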